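# Hang the lift-off door on the draught shield and shut it

### The arm

A 6-joint arm with a two-finger parallel gripper is mounted at the origin on a cart in front of the work surface, level with it; the furniture and walls round the work are solid. World frame = base frame: x ahead of the robot, y to its left, z up, the work surface at z = 0. Lengths are in m, angles in rad, forces in N, time in s.
With the tool pointing down it reaches from about 0.35 to 1 m from the base axis. Payload 7.1 kg.
Tool frame: the origin (TCP) lies midway between the tips of the shut fingers; the grasp point (between the pads) lies 19 mm behind it; z points along the fingers, y is the direction in which the jaws open and shut (so a half turn about z gives the same grasp; the last joint's range is limited). The gripper opens to 85 mm and grips with 20 to 120 N. Pads are 22 mm wide; open, the fingers measure 114 mm over their backs; the gripper's body (76 mm by 85 mm) begins 54 mm behind the grasp point. The pads swing forward as they close: fully open they stand 13 mm farther back than shut.
Start: joints at [-1.341, 0.423, 1.63, -0, 1.089, -0.019], TCP at [0.154, -0.606, 0.231] pointing down, gripper open.
Joint ranges: [-3, 3], [-0.9, 2.11], [0.09, 2.58], [-1.31, 4.45], [0.11, 2.69], [-2.54, 2.54]. Speed limits (rad/s): [2.39, 2.39, 3.01, 3.14, 3.14, 3.14].

### API

Orientations are given as a unit quaternion [w, x, y, z].
In Python, from workcell import bot gives the robot as it stands.
- The arm moves only by the shell command python3 -m pendant 'ROWS'. ROWS is a JSON object of lists of equal length, an entry for each row: "angular": the turn, a rotation vector about the tool's x, y, z in degrees, a list of three; "slide": the shift along the tool's x, y, z in mm, a list of three; "gripper": the gripper's target within -1 to 1 (shut at 1, half-way at 0, fully open at -1). A call has exactly 8 rows; each row shifts and turns the pose as measured when the row begins, along the tool's axes as they then stand; what a row does not reach is not made up. A row lasts 1/12 s, in which the tool goes at most 41.7 mm and 7.16 degrees, less where a joint would pass 70% of its speed; a pose out of reach is approached as far as the arm can. A call is refused whole if a number of a shift passes 41.7 or a number of a turn 7.16, either way. A call with a gripper value outside its range is refused whole. The fingers move at their own pace and stop on an object; the grip force is fixed at half the most. Time passes only in rows, so rows that do not move let the fingers close, or fill a call up. It gives the time, the measured TCP pose, the force and the opening at its end, in the units of the state.
- bot.read_state(): the state, without advancing time (a new reading comes with each control period).
- bot.get_image(name): name is "side" or "top"; returns a dict with "frame" (480x640x3 uint8, blue, green, red), "z_map" (480x640 float32, m along the optical axis (not along the pixel's ray), 0 where there is no reading), "fx", "fy", "cx", "cy" (pixels), "k1" (the pictures are not rectified: a ray, as slopes to the right and down, at radius r is drawn at 1 + k1 r^2 times it, then the intrinsics apply), "R" (3x3) and "t" (3): a world point X has camera coordinates R X + t. Camera axes: x right, y down, z forward; pixel columns grow to the right and rows downward; lengths in m; the calibration is good to about 2 mm. A picture is of the moment at which its call begins.
- bot.close_job(): hands the job in, once; it reports no verdict.
Trained networks look in the newest picture that a camera, given by its name, has taken for a name from the list of things; names that differ only in an ending like _2 or _b are one class to them, and where a whole thing is asked for, a point or a joint stands for the part that bears it (a point fixed in the world has none). Each returns a list of dicts, best first, with "conf" (0 to 1); they miss things now and then, are a little off and sometimes report something else, mostly with a low value. They report only what shows in the picture. A call takes as long as a camera call. They do not tell look-alikes from the thing itself.
- bot.look_for(target, camera): "centre" ([x, y, z] in m, in world coordinates, good to about 4 mm: the middle of the surface that is visible of it).
- bot.mark_of(target, camera): "centre" ([x, y, z] in m, in world coordinates, good to about 4 mm: a listed point, or the origin of a listed thing).
The state is a dict: "clock": time; "joint_positions": joint angles; "joint_velocities": joint speeds; "joint_efforts": joint torques, N m; "tool_pos": TCP position; "tool_rot": TCP orientation; "contact_force": force on the tool from outside, world axes, zero at the start; "ft_torque": the same for the moment, N m; "finger_gap": finger opening in m.
Only numpy, scipy, OpenCV 4.12 (cv2) and the standard library are available. Lean on these libraries where they do the work, as an engineer would, in place of code of your own. Each camera call takes 0.05 s, during which the arm holds its last target. There are 200 camera calls.

### The job

Take the draught shield's door from its rest by the grip on its top edge and, with the door standing well open, lower both hinge knuckles together onto the two upright pins of the hinge post until it is fully home. Then swing it shut against the jamb, its free corner under the keeper, and let go. Work gently by feel, never pressing the door against shield, post or pins with more than 40 N, keep it upright, and leave the cakes and the beaker where they stand.

Things in the scene. Friction and masses are not known exactly. Their poses are not given: they have to be found in the camera images.
- door: Loose window door, 0.3 kg: aluminium frame with clear pane, 150 wide (its y) x 10 thick (its x) x 140 high. Origin: centre of its underside; z up, -x outer face, +y to the hinge edge. It starts upright in its rest. Shut, its axes are those of the shield within 0.07 rad; opening turns it clockwise seen from above.
- door_grip (a point): Centre of the grey lifting grip on the door's top edge (door frame 0, +20, +163). The grip is a plate 12 thick (x), 44 wide (y), from z 140 to 183.
- door_knuckle (a point): Point on the knuckles' common upright axis at the underside of the lower knuckle (door frame 0, +85, +20). Two round steel knuckles on the door's +y edge: 18 outside, 11 bore right through, 20 high, undersides at door z 20 and 118.
- door_edge (a point): Point in the middle of the door's free edge (door frame 0, -70, +70). The hinge has a little play and no catch: let go, the shut door may drift some mm open; it counts as shut with its free edge within 6 of the jamb place, and can be pushed home again.
- rest: Grey rest, fixed, 70 x 140 x 26: a 6 thick foot with two upright 6 thick ribs along its y that hold the door's lower edge between them in a groove 12.6 wide, open at both ends. The door's underside stands 6 above the worktop. Origin: centre of the underside.
- shield: White three-sided draught shield, open at the top, fixed: 145 deep (x) x 145 wide (y), walls 135 high. Origin: centre of the underside; its open front looks to -x, z up. The hinge post with its pins stands at its left (+y) front corner and belongs to it.
- shield_jamb (a point): Point at the shield's right front (shield frame -85, -70, +82) where door_edge lies when the door is shut. The jamb, 22 wide, has its front face 5 behind it (x -80); the door's inner face rests on it. A keeper tab on the jamb, z 162 to 168, reaches forward to x -104 over the shut door's corner (hung door frame's top: z 152), so the door cannot be lowered on while shut.
- hinge_nominal (a point): Nominal hinge axis (shield frame -85, +85) at the lower bracket's top, z 32. The post is clamped in slots: post and both pins really stand up to 9 off this point in the shield's x and, independently, in its y; that offset is not measured. The post is upright and does not give way.
- hinge_upper (a point): Nominal hinge axis at the upper bracket's top, z 130 (same unmeasured offset). On each bracket an upright pin, 8.4 diameter, 16 high, flat tip with its edge barely broken. Brackets are 10 thick, joined to a 16 square column centred 12 in x and 30 in y from the axis (shield frame). When the door is home its knuckles rest on both brackets, its underside at z 12.
- cake_dark: Brown pressed cake, 56 diameter x 36 high, standing inside the shield; leave it. Origin: centre of its underside.
- cake_pale: Pale pressed cake, 47 diameter x 36 high, standing inside the shield; leave it. Origin: centre of its underside.
- beaker: Clear beaker, 79 diameter x 100 high, standing on the worktop near the rest; leave it. Origin: centre of its underside.
There are look-alikes about, which are no part of the job. Several things have the shape of the door; the one meant has the colours described above.

How it is judged:
On the way, in this order (a step that is already met when the one before it is completed fails the run):
1. the door is home on both pins while it stands at least about 25 degrees open (free edge more than 65 mm in front of its shut place) (z of door_knuckle in the frame of shield between 0.0295 and 0.0345 m and horizontal distance between door_knuckle and hinge_nominal below 0.0165 m and angle between door's own z axis and vertical below 0.07 rad and x of door_edge in the frame of shield below -0.15 m), for 0.2 s.
2. the door is swung shut, still home on the pins (z of door_knuckle in the frame of shield below 0.0345 m and x of door_edge in the frame of shield above -0.091 m), for 0.2 s.
At the end, for the whole second after the job is handed in: The door hangs on both pins with its knuckles down on the brackets (within 2.5 mm in height, knuckle axis within 16.5 mm of the nominal axis), upright within 4 degrees, shut with its free edge within 6 mm of its place at the jamb, at rest and released (all of step 2 and z of door_knuckle in the frame of shield above 0.0295 m and horizontal distance between door_knuckle and hinge_nominal below 0.0165 m and angle between door's own z axis and vertical below 0.07 rad and linear speed of door below 0.02 m/s); the robot touches nothing.
It fails at once if the door is pressed against the shield, its post or its pins with more than 40 N (contact force between door and shield above 40 N).
It fails at once if the door is tipped over by more than 20 degrees (angle between door's own z axis and vertical above 0.35 rad).
It fails at once if a cake or the beaker is pushed away by more than 15 mm (distance of any of cake_dark, cake_pale, beaker from where it was at the start of the episode above 0.015 m).
It also fails if it takes over 72 s, if anything falls off the work surface, if the arm or the gripper's body presses on something with over 40 N, if the wrist force passes 120 N, or if a joint passes its speed limit or range.

## Working session

There is one attempt and no reset: what is moved stays moved. The work goes in short steps, Python scripts to look and compute and a shell command to move; the robot and the scene stay as the last step left them, time stands still between calls to the robot, and variables do not carry over. Pictures are saved under pics/ and viewed, about 8 in all and at most 12, crops included, and the job is handed in when it is done.

```bash
mkdir -p pics; ls; python3 - <<'E'
from workcell import bot
import cv2,numpy as np
s=bot.read_state();print({k:np.round(v,3) for k,v in s.items()})
for c in ("side","top"):
    im=bot.get_image(c);cv2.imwrite(f"pics/{c}0.png",im["frame"]);print(c,im["fx"],im["cx"],im["cy"],im["k1"],np.round(im["R"],3).tolist(),np.round(im["t"],3))
    for n in ("door","door_grip","door_knuckle","door_edge","rest","shield","shield_jamb","hinge_nominal","hinge_upper","cake_dark","cake_pale","beaker"):
        print(n,[(np.round(d["centre"],3).tolist(),round(d["conf"],2)) for d in bot.mark_of(n,c)])
E
```

```text
pics
{'clock': np.float64(0.0), 'joint_positions': array([-1.341,  0.424,  1.631,  0.   ,  1.089, -0.019]), 'joint_velocities': array([ 0.001, -0.002,  0.001, -0.001,  0.   , -0.   ]), 'joint_efforts': array([ 2.0000e-03, -5.5738e+01, -2.8175e+01,  0.0000e+00,  7.0000e-03,
        0.0000e+00]), 'tool_pos': array([ 0.154, -0.605,  0.231]), 'tool_rot': array([-0.001,  0.992,  0.124, -0.   ]), 'contact_force': array([-0.39 , -0.172, -0.422]), 'ft_torque': array([-0.006, -0.024,  0.024]), 'finger_gap': np.float64(0.085)}
side 594.9583587829674 326.23656733621436 241.19357115485766 -0.16257432484143083 [[-0.859, -0.512, -0.024], [-0.268, 0.489, -0.83], [0.437, -0.706, -0.557]] [0.464 0.262 1.072]
door [([0.445, 0.315, 0.002], 0.98), ([0.409, -0.326, 0.001], 0.67), ([0.491, -0.18, 0.007], 0.65)]
door_grip [([0.517, -0.174, 0.169], 0.95), ([0.404, -0.349, 0.16], 0.83), ([0.696, -0.231, 0.002], 0.67), ([0.465, 0.332, 0.16], 0.65)]
door_knuckle [([0.507, 0.376, 0.018], 0.93), ([0.58, -0.176, 0.024], 0.88), ([0.4, -0.412, 0.018], 0.85)]
door_edge [([0.408, 0.26, 0.072], 0.92), ([0.421, -0.175,
[... 683 characters left out ...]
9, 0.333, 0.165], 0.88), ([0.407, -0.348, 0.16], 0.72), ([0.516, -0.175, 0.172], 0.64), ([0.491, -0.172, 0.003], 0.55), ([0.565, -0.002, 0.085], 0.52)]
door_knuckle [([0.503, 0.376, 0.022], 0.9), ([0.397, -0.414, 0.019], 0.8), ([0.582, -0.179, 0.028], 0.61)]
door_edge [([0.404, 0.26, 0.068], 0.78), ([0.408, -0.262, 0.071], 0.59), ([0.424, -0.172, 0.074], 0.55)]
rest [([0.487, -0.17, 0.004], 0.75)]
shield []
shield_jamb [([0.565, -0.005, 0.082], 0.65)]
hinge_nominal [([0.567, 0.155, 0.031], 0.85)]
hinge_upper [([0.568, 0.151, 0.129], 0.75)]
cake_dark [([0.671, 0.092, 0.001], 0.66)]
cake_pale [([0.642, 0.027, -0.003], 0.82), ([0.567, -0.003, 0.082], 0.68)]
beaker [([0.697, -0.231, 0.0], 0.64)]
```

View pics/side0.png

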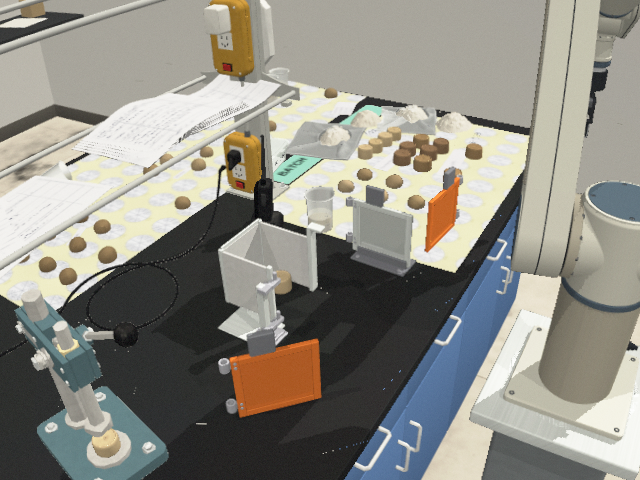

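View pics/top0.png

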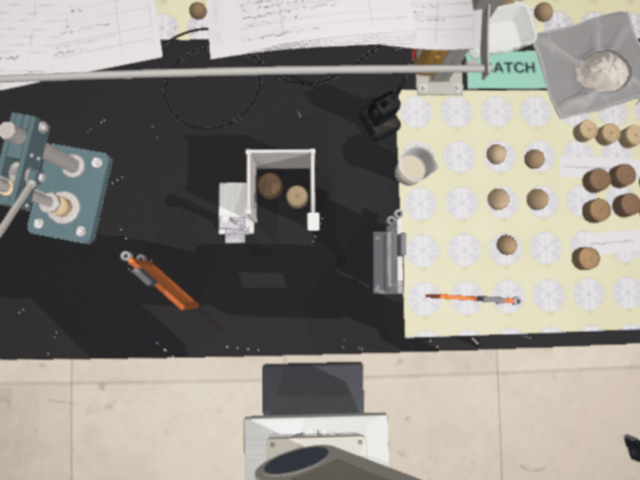

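Three things have the door's shape, all in the side view: the orange door at (275,375), the orange door at (442,215), and the grey frame with clear pane in the grey rest at (382,232), which is (395,252) in the top view. The description fits the grey one. The hinge post is at side (268,300) and top (236,215). Next I'll check the choice in a close crop and measure the grip and pins.

```bash
cat > h.py <<'E'
from workcell import bot
import cv2,numpy as np
def shot(c):
    im=bot.get_image(c); im["K"]=np.array([[im["fx"],0,im["cx"]],[0,im["fy"],im["cy"]],[0,0,1.]])
    im["D"]=np.array([im["k1"],0,0,0,0.]); im["R"]=np.array(im["R"]); im["t"]=np.array(im["t"]); return im
def rays(im,uv):
    return cv2.undistortPoints(np.array(uv,float).reshape(-1,1,2),im["K"],im["D"]).reshape(-1,2)
def cloud(im):
    v,u=np.mgrid[0:480,0:640]; r=rays(im,np.stack([u,v],-1).reshape(-1,2)); z=im["z_map"].reshape(-1,1)
    return ((np.hstack([r,np.ones_like(z)])*z-im["t"])@im["R"]).reshape(480,640,3), im["z_map"]>0
def onplane(im,uv,h):   # pixel ray cut with height h
    r=rays(im,uv); d=np.hstack([r,np.ones((len(r),1))])@im["R"]; o=-im["R"].T@im["t"]
    return o+d*((h-o[2])/d[:,2])[:,None]
def proj(im,X):
    return cv2.projectPoints(np.array(X,float).reshape(-1,3),cv2.Rodrigues(im["R"])[0],im["t"],im["K"],im["D"])[0].reshape(-1,2)
def crop(im,u,v,w,h,k): return cv2.resize(im["frame"][v:v+h,u:u+w],None,fx=k,fy=k,interpolation=cv2.INTER_CUBIC)
E
python3 - <<'E'
from h import *
s,t=shot("side"),shot("top")
a=crop(s,335,175,100,100,4);b=crop(s,230,250,100,100,4);c=crop(t,205,170,100,75,4);d=crop(t,360,200,100,75,4)
cv2.imwrite("pics/c1.png",np.vstack([np.hstack([a,b]),np.hstack([c,d])[:200+100]])[:700])
m=cv2.imread("pics/c1.png");cv2.imwrite("pics/c1.png",cv2.resize(m,(688,600)));print(m.shape)
for n,im in (("side",s),("top",t)):
    P,ok=cloud(im)
    def sel(lo,hi):
        k=ok&np.all(P>lo,-1)&np.all(P<hi,-1);return P[k]
    g=sel([.47,-.21,.155],[.56,-.14,.22]);print(n,"grip",len(g),g.min(0).round(4),g.max(0).round(4),np.median(g,0).round(4))
    if len(g)>5:
        top=g[g[:,2]>np.percentile(g[:,2],95)-.006];print("  top",len(top),top.min(0).round(4),top.max(0).round(4),top.mean(0).round(4))
    f=sel([.42,-.21,.04],[.57,-.14,.15]);print("  door",len(f),np.polyfit(f[:,0],f[:,1],1).round(4),f.min(0).round(3),f.max(0).round(3))
    h=sel([.53,.12,.1],[.62,.22,.25]);print("  hinge",len(h),h.min(0).round(4),h.max(0).round(4))
    h=h[h[:,2]>.138];print("  hi",len(h),h[:40].round(3).tolist())
E
```

```text
(700, 800, 3)
side grip 303 [ 0.4901 -0.183   0.1551] [ 0.5368 -0.1626  0.1932] [ 0.5103 -0.1692  0.1763]
  top 80 [ 0.4908 -0.1804  0.1857] [ 0.5368 -0.1626  0.1932] [ 0.5124 -0.1713  0.1893]
  door 2386 [-0.0282 -0.1574] [ 0.42  -0.181  0.04 ] [ 0.57 -0.16  0.15]
  hinge 576 [0.5555 0.1227 0.1001] [0.62   0.1902 0.1483]
  hi 41 [[0.604, 0.13, 0.138], [0.602, 0.13, 0.139], [0.593, 0.127, 0.141], [0.592, 0.125, 0.14], [0.591, 0.125, 0.14], [0.594, 0.13, 0.14], [0.591, 0.131, 0.141], [0.589, 0.13, 0.141], [0.588, 0.128, 0.141], [0.588, 0.126, 0.139], [0.593, 0.131, 0.138], [0.59, 0.133, 0.14], [0.588, 0.132, 0.14], [0.587, 0.13, 0.14], [0.585, 0.13, 0.14], [0.586, 0.135, 0.141], [0.586, 0.132, 0.139], [0.584, 0.131, 0.139], [0.568, 0.146, 0.147], [0.566, 0.145, 0.147], [0.565, 0.144, 0.147], [0.562, 0.144, 0.148], [0.565, 0.15, 0.148], [0.565, 0.147, 0.146], [0.563, 0.147, 0.147], [0.561, 0.146, 0.147], [0.566, 0.149, 0.145], [0.563, 0.15, 0.147], [0.562, 0.148, 0.146], [0.561, 0.145, 0.145], [0.566, 0.149, 0.143], [0.565, 0.148, 0.143], [0.561, 0.149, 0.145], [0.56, 0.148, 0.144], [0
[... 592 characters left out ...]
.591, 0.13, 0.138], [0.59, 0.127, 0.142], [0.59, 0.125, 0.141], [0.59, 0.123, 0.142], [0.588, 0.129, 0.145], [0.588, 0.127, 0.14], [0.589, 0.125, 0.139], [0.587, 0.129, 0.14], [0.586, 0.127, 0.141], [0.587, 0.125, 0.139], [0.586, 0.123, 0.141], [0.585, 0.131, 0.139], [0.585, 0.128, 0.138], [0.584, 0.125, 0.14], [0.566, 0.147, 0.147], [0.566, 0.145, 0.146], [0.566, 0.143, 0.147], [0.564, 0.149, 0.146], [0.563, 0.146, 0.15], [0.564, 0.145, 0.145], [0.564, 0.143, 0.147], [0.564, 0.141, 0.145], [0.561, 0.148, 0.149], [0.562, 0.147, 0.143], [0.562, 0.145, 0.147], [0.562, 0.143, 0.147], [0.562, 0.141, 0.142], [0.56, 0.147, 0.145], [0.559, 0.145, 0.148], [0.56, 0.143, 0.143], [0.561, 0.142, 0.138]]
```

View pics/c1.png

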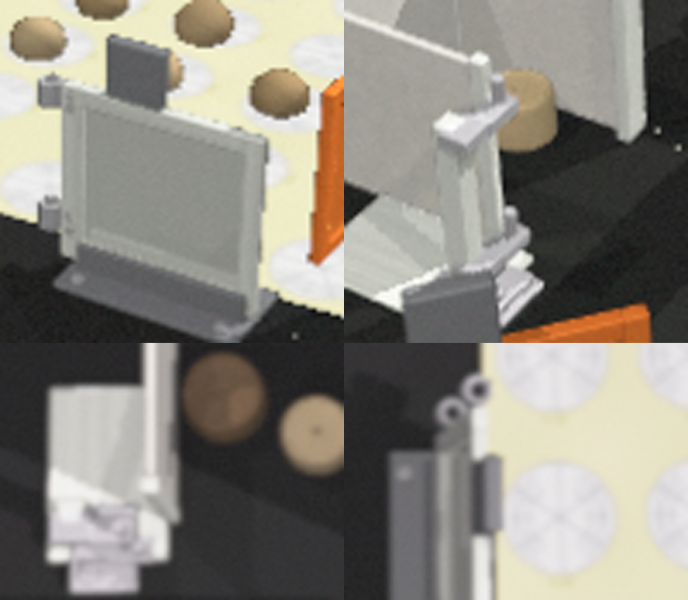

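The crop shows the grey aluminium frame with the clear pane and two knuckles standing in the grey rest, so that is the right door. The upper pin shows at crop (497,90), and its tip measures about (0.563, 0.146, 0.147). The grip is at about (0.513, -0.1745) with its top at 0.189. Moving over the grip.

```bash
python3 -m pendant '{"angular":[[0,0,5.3],[0,0,5.3],[0,0,5.3],[0,0,0],[0,0,0],[0,0,0],[0,0,0],[0,0,0]],"slide":[[0,0,-15],[0,0,-15],[0,0,-15],[24.8,-31.4,0],[24.8,-31.4,0],[24.8,-31.4,0],[24.8,-31.4,0],[24.8,-31.4,0]],"gripper":[-1,-1,-1,-1,-1,-1,-1,-1]}'
python3 -m pendant '{"angular":[[0,0,0],[0,0,0],[0,0,0],[0,0,0],[0,0,0],[0,0,0],[0,0,0],[0,0,0]],"slide":[[24.8,-31.4,0],[24.8,-31.4,0],[24.8,-31.4,0],[24.8,-31.4,0],[24.8,-31.4,0],[24.8,-31.4,0],[24.8,-31.4,0],[0,0,0]],"gripper":[-1,-1,-1,-1,-1,-1,-1,-1]}'
cat >> h.py <<'E'
from scipy.spatial.transform import Rotation as Ro
def tool(): 
    s=bot.read_state(); q=np.array(s["tool_rot"]); return s,np.array(s["tool_pos"]),Ro.from_quat(q[[1,2,3,0]])
def to(target,yawdir):
    s,p,r=tool(); x=np.array([np.cos(yawdir),np.sin(yawdir),0]); z=np.array([0,0,-1.]); T=Ro.from_matrix(np.stack([x,np.cross(z,x),z],1))
    print("clock",round(float(s["clock"]),2),"pos",p.round(4),"gap",round(float(s["finger_gap"]),4),"F",np.round(s["contact_force"],1))
    print("slide mm (tool)",(r.inv().apply(np.array(target)-p)*1e3).round(1),"turn deg",np.degrees((r.inv()*T).as_rotvec()).round(2))
E
python3 -c "
from h import *
to([.513,-.1745,.156],-.0275)"
```

```text
clock: 2.07
tool_pos: [0.2841, -0.4552, 0.2779]
tool_rot: [0.002, 1.0, -0.027, 0.0]
contact_force: [0.6, -0.4, 0.7]
finger_gap: 0.0853
clock: 2.73
tool_pos: [0.4794, -0.2303, 0.2796]
tool_rot: [0.003, 1.0, -0.026, 0.003]
contact_force: [-0.2, 0.1, -0.5]
finger_gap: 0.0854
clock 2.73 pos [ 0.4794 -0.2303  0.2796] gap 0.0854 F [-0.2  0.1 -0.5]
slide mm (tool) [ 29.9 -58.1 123.5] turn deg [ 0.3  -0.38 -1.4 ]
```

```bash
python3 -m pendant '{"angular":[[0.3,-0.3,-1.4],[0,0,0],[0,0,0],[0,0,0],[0,0,0],[0,0,0],[0,0,0],[0,0,0]],"slide":[[15,-29,0],[15,-29,0],[0,0,20],[0,0,20],[0,0,15],[0,0,0],[0,0,0],[0,0,0]],"gripper":[-1,-1,-1,-1,-1,-1,-1,-1]}'
python3 -c "
from h import *
to([.513,-.1745,.156],-.0275)"
```

```text
clock: 3.4
tool_pos: [0.5165, -0.1683, 0.2251]
tool_rot: [0.001, 1.0, -0.009, 0.003]
contact_force: [-0.1, -0.1, -0.6]
finger_gap: 0.0854
clock 3.4 pos [ 0.5165 -0.1683  0.2251] gap 0.0854 F [-0.1 -0.1 -0.6]
slide mm (tool) [-3.7  6.2 69.1] turn deg [ 0.1  -0.32  0.5 ]
```

```bash
python3 -m pendant '{"angular":[[0,-0.3,0.5],[0,0,0],[0,0,0],[0,0,0],[0,0,0],[0,0,0],[0,0,0],[0,0,0]],"slide":[[-3.7,6,10],[0,0,20],[0,0,15],[0,0,10],[0,0,8],[0,0,0],[0,0,0],[0,0,0]],"gripper":[-1,-1,-1,-1,-1,-1,-1,-1]}'
python3 -c "
from h import *
to([.513,-.1745,.156],-.0275)"
```

```text
clock: 4.07
tool_pos: [0.5146, -0.1797, 0.1636]
tool_rot: [0.003, 1.0, -0.017, 0.004]
contact_force: [0.5, 0.8, -0.3]
finger_gap: 0.0852
clock 4.07 pos [ 0.5146 -0.1797  0.1636] gap 0.0852 F [ 0.5  0.8 -0.3]
slide mm (tool) [-1.9 -5.2  7.5] turn deg [ 0.33 -0.5  -0.32]
```

```bash
python3 -m pendant '{"angular":[[0.3,-0.5,-0.3],[0,0,0],[0,0,0],[0,0,0],[0,0,0],[0,0,0],[0,0,0],[0,0,0]],"slide":[[-1.5,-4,7],[0,0,0],[0,0,0],[0,0,0],[0,0,0],[0,0,0],[0,0,0],[0,0,0]],"gripper":[-1,-1,-1,-1,-1,-1,-1,-1]}'
python3 -c "
from h import *
to([.513,-.1745,.156],-.0275)
shot('top');to([.513,-.1745,.156],-.0275)"
```

```text
clock: 4.73
tool_pos: [0.5149, -0.1756, 0.1584]
tool_rot: [0.001, 1.0, -0.013, 0.002]
contact_force: [-0.7, -0.1, 0.2]
finger_gap: 0.0853
clock 4.73 pos [ 0.5149 -0.1756  0.1584] gap 0.0853 F [-0.7 -0.1  0.2]
slide mm (tool) [-2.  -1.   2.4] turn deg [ 0.08 -0.2   0.04]
clock 4.78 pos [ 0.515  -0.1756  0.1585] gap 0.0853 F [0.1 0.  0.3]
slide mm (tool) [-2.  -1.1  2.5] turn deg [ 0.08 -0.2   0.05]
```

```bash
python3 -m pendant '{"angular":[[0,0,0],[0,0,0],[0,0,0],[0,0,0],[0,0,0],[0,0,0],[0,0,0],[0,0,0]],"slide":[[-1,-1,1],[0,0,0],[0,0,0],[0,0,0],[0,0,0],[0,0,0],[0,0,0],[0,0,0]],"gripper":[0,1,1,1,1,1,1,1]}'
python3 -m pendant '{"angular":[[0,0,0],[0,0,0],[0,0,0],[0,0,0],[0,0,0],[0,0,0],[0,0,0],[0,0,0]],"slide":[[0,0,-3],[0,0,-5],[0,0,-8],[0,0,-10],[0,0,-10],[0,0,-8],[0,0,-4],[0,0,0]],"gripper":[1,1,1,1,1,1,1,1]}'
```

```text
clock: 5.45
tool_pos: [0.5141, -0.1746, 0.1575]
tool_rot: [0.001, 1.0, -0.013, 0.002]
contact_force: [-0.4, -0.5, -0.2]
finger_gap: 0.0112
clock: 6.12
tool_pos: [0.5127, -0.1741, 0.21]
tool_rot: [0.0, 1.0, -0.013, 0.001]
contact_force: [-0.7, -0.0, -2.8]
finger_gap: 0.0115
```

```bash
python3 -m pendant '{"angular":[[0,0,0],[0,0,0],[0,0,0],[0,0,0],[0,0,0],[0,0,0],[0,0,0],[0,0,0]],"slide":[[-10,-8,0],[-19,-16,0],[-19,-24,0],[-19,-25,0],[-15,-25,0],[-5,-28,0],[0,-28,0],[0,-28,0]],"gripper":[1,1,1,1,1,1,1,1]}'
python3 -m pendant '{"angular":[[0,0,0],[0,0,0],[0,0,0],[0,0,0],[0,0,0],[0,0,0],[0,0,0],[0,0,0]],"slide":[[0,-28,0],[0,-28,0],[0,-25,0],[0,-20,0],[0,-14,0],[0,-8,0],[0,0,0],[0,0,0]],"gripper":[1,1,1,1,1,1,1,1]}'
python3 -c "
from h import *
to([.440,.148,.21],-.0275)"
```

```text
clock: 6.78
tool_pos: [0.4213, 0.0138, 0.2081]
tool_rot: [0.001, 1.0, -0.018, -0.0]
contact_force: [-0.2, -0.3, -2.7]
finger_gap: 0.0112
clock: 7.45
tool_pos: [0.4165, 0.1472, 0.2063]
tool_rot: [0.001, 1.0, -0.015, -0.002]
contact_force: [0.8, 0.2, -3.9]
finger_gap: 0.011
clock 7.45 pos [0.4165 0.1472 0.2063] gap 0.011 F [ 0.8  0.2 -3.9]
slide mm (tool) [23.4 -1.5 -3.8] turn deg [ 0.16  0.28 -0.09]
```

```bash
python3 -m pendant '{"angular":[[0.1,0.2,0],[0,0,0],[0,0,0],[0,0,0],[0,0,0],[0,0,0],[0,0,0],[0,0,0]],"slide":[[10,0,0],[18,0,0],[20,0,0],[16,0,0],[9,0,0],[0,0,0],[0,0,0],[0,0,0]],"gripper":[1,1,1,1,1,1,1,1]}'
cat > look.py <<'E'
from h import *
import sys
n=sys.argv[1]
s,t=shot("side"),shot("top")
to([.499,.148,.21],-.0275)
cv2.imwrite(f"pics/{n}.png",np.hstack([crop(s,225,200,80,120,5),crop(t,205,170,60,90,20/3)]))
for nm,im in (("side",s),("top",t)):
    P,ok=cloud(im)
    k=ok&np.all(P>[.53,.12,.04],-1)&np.all(P<[.60,.18,.24],-1); h=P[k]
    v,u=np.nonzero(k)
    for a,b in ((.138,.153),(.153,.165),(.165,.178),(.178,.2)):
        m=(h[:,2]>a)&(h[:,2]<b)&(h[:,0]<.583); q=h[m]
        if len(q): print(nm,a,len(q),q.min(0).round(3),q.max(0).round(3),q.mean(0).round(4))
    for x in ("door_knuckle","door_edge","door_grip"): print(nm,x,[(np.round(d["centre"],4).tolist(),round(d["conf"],2)) for d in bot.mark_of(x,nm)])
E
python3 look.py l1
```

```text
clock: 8.12
tool_pos: [0.4931, 0.1374, 0.2048]
tool_rot: [0.002, 1.0, -0.018, -0.002]
contact_force: [0.2, -0.1, -3.1]
finger_gap: 0.011
clock 8.22 pos [0.4926 0.1376 0.2049] gap 0.0111 F [-0.7 -0.4 -4.4]
slide mm (tool) [  6.  -10.6  -5.2] turn deg [ 0.17  0.19 -0.44]
side 0.138 78 [0.53  0.136 0.138] [0.569 0.153 0.153] [0.5463 0.1421 0.145 ]
side 0.153 38 [0.531 0.135 0.154] [0.547 0.144 0.165] [0.5377 0.1394 0.159 ]
side 0.165 63 [0.531 0.136 0.165] [0.564 0.145 0.178] [0.5436 0.1401 0.1723]
side 0.178 159 [0.531 0.126 0.178] [0.566 0.146 0.196] [0.5487 0.1382 0.1881]
side door_knuckle [([0.5599, 0.1316, 0.0698], 0.98), ([0.5052, 0.3747, 0.0179], 0.78), ([0.3988, -0.4144, 0.0174], 0.66)]
side door_edge [([0.4026, 0.2634, 0.0721], 0.96), ([0.4042, 0.141, 0.1242], 0.8), ([0.4141, -0.2535, 0.0683], 0.79)]
side door_grip [([0.4671, 0.331, 0.1623], 0.83), ([0.4054, -0.3472, 0.1613], 0.73), ([0.4977, 0.1402, 0.215], 0.66)]
top door_knuckle [([0.395, -0.4106, 0.021], 0.79), ([0.5067, 0.3794, 0.0211], 0.76)]
top door_edge [([0.4012, 0.2623, 0.0679], 0.87), ([0.4123, -0.2596, 0.0704], 0.74), ([0.4041, 0.142, 0.1218], 0.56)]
top door_grip [([0.4596, 0.331, 0.1647], 0.91), ([0.564, -0.0052, 0.0817], 0.74), ([0.4038, -0.3475, 0.1579], 0.63), ([0.4025, 0.1407, 0.1234], 0.17)]
```

View pics/l1.png

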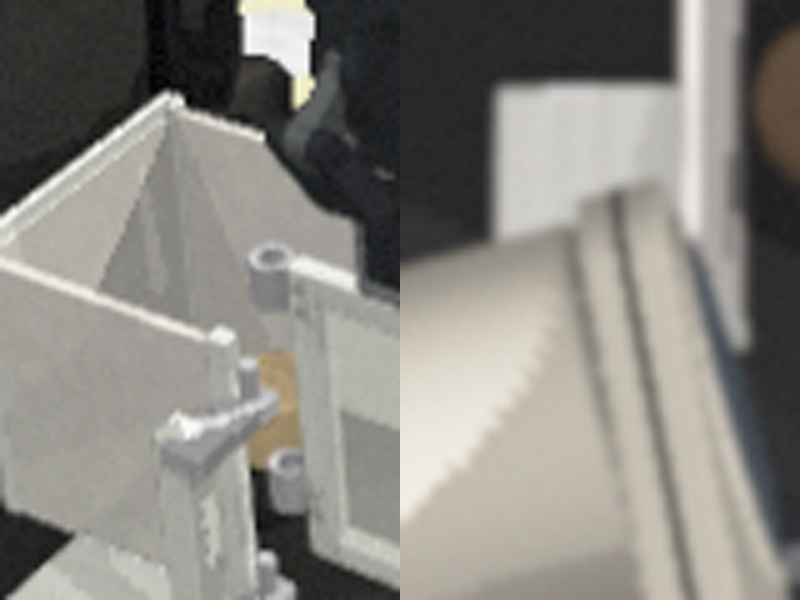

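The side view shows the upper knuckle ring at crop (270,253), the upper pin tip at (249,362), the lower ring at (287,455) and the lower pin tip at (266,556). The arm hides the top view. I'll use the first top image, with its rings and pin, together with this side view at higher zoom.

```bash
python3 - <<'E'
from h import *
s,t=shot("side"),shot("top")
print("pred top knuckle up/low, pin",proj(t,[[.578,-.1763,.144],[.578,-.1763,.046],[.563,.146,.146]]).round(1))
P=s["frame"].copy()
cv2.imwrite("pics/side_l1.png",P)
t0=cv2.imread("pics/top0.png");s0=cv2.imread("pics/side0.png")
def z(a,u,v,w,h,k): return cv2.resize(a[v:v+h,u:u+w],None,fx=k,fy=k,interpolation=cv2.INTER_CUBIC)
A=np.hstack([z(t0,385,205,20,20,15),z(t0,225,210,20,20,15)])
B=np.hstack([z(P,270,245,20,40,15)])
B2=z(P,270,285,20,40,15)
cv2.imwrite("pics/z1.png",np.hstack([np.vstack([A[:,:300],A[:,300:]]),B[:600,:250],B2[:600,:250]]))
E
```

```text
pred top knuckle up/low, pin [[398.7 212.9]
 [391.  219.4]
 [238.4 223.4]]
```

View pics/z1.png

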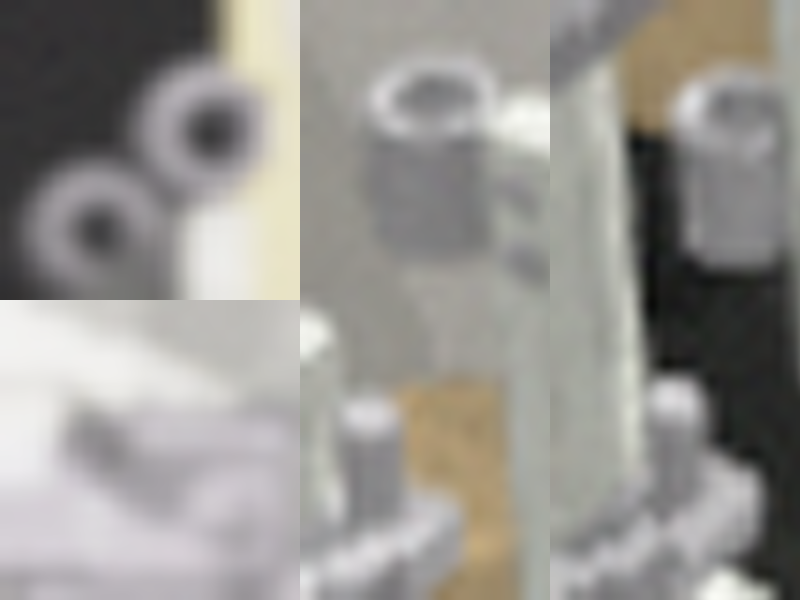

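```bash
python3 - <<'E'
from h import *
s,t=shot("side"),shot("top")
K=[onplane(s,[[278.3,251.2]],.1914)[0],onplane(s,[[281.7,291.7]],.0934)[0]]
Q=[onplane(s,[[274.2,272.2]],.146)[0],onplane(s,[[277.8,310.8]],.048)[0]]
print("K",np.round(K,4),"\nPin",np.round(Q,4),"\ndiff",np.round(np.array(Q)-K,4))
k=onplane(t,[[397.7,213.2]],.144)[0];print("top knuckle rest",k.round(4))
s0,p,r=tool();print(p,r.as_matrix().round(3).tolist())
print(r.inv().apply(np.array(K)-p).round(4))
print("sens per px",(onplane(s,[[279.3,251.2],[278.3,252.2]],.1914)-K[0]).round(4))
# side view of rest knuckles for reference: predicted pixels
print(proj(s,[[.578,-.1763,.144],[.578,-.1763,.046]]).round(1))
E
```

```text
K [[0.5598 0.1343 0.1914]
 [0.5604 0.1336 0.0934]] 
Pin [[0.5665 0.1439 0.146 ]
 [0.5673 0.1429 0.048 ]] 
diff [[ 0.0068  0.0096 -0.0454]
 [ 0.0069  0.0093 -0.0454]]
top knuckle rest [ 0.5773 -0.1743  0.144 ]
[0.49348848 0.13808694 0.20515328] [[0.999, -0.035, -0.002], [-0.035, -0.999, -0.003], [-0.002, 0.003, -1.0]]
[[0.0664 0.0014 0.0136]
 [0.0673 0.0018 0.1116]]
sens per px [[-0.0017 -0.0009  0.    ]
 [-0.0019  0.0027  0.    ]]
[[349.9 198.4]
 [350.  234. ]]
```

Both pins give the same offset, (6.8, 9.5) mm. The older top view agrees to about 1–2 mm. Moving over the pins and lowering to about 5 mm above the tips.

```bash
python3 -m pendant '{"angular":[[0,0,0],[0,0,0],[0,0,0],[0,0,0],[0,0,0],[0,0,0],[0,0,0],[0,0,0]],"slide":[[3,-5,0],[2.7,-3.8,0],[0,0,5],[0,0,6],[0,0,6],[0,0,3],[0,0,0],[0,0,0]],"gripper":[1,1,1,1,1,1,1,1]}'
python3 -c "
from h import *
to([.4995,.1467,.185],-.035)"
```

```text
clock: 9.38
tool_pos: [0.4998, 0.1478, 0.1821]
tool_rot: [0.002, 1.0, -0.017, -0.002]
contact_force: [0.3, -0.5, -3.1]
finger_gap: 0.0113
clock 9.38 pos [0.4998 0.1478 0.1821] gap 0.0113 F [ 0.3 -0.5 -3.1]
slide mm (tool) [-0.3  1.2 -2.9] turn deg [0.18 0.2  0.04]
```

```bash
python3 -m pendant '{"angular":[[0,0,0],[0,0,0],[0,0,0],[0,0,0],[0,0,0],[0,0,0],[0,0,0],[0,0,0]],"slide":[[-0.3,1.2,0],[0,0,0],[0,0,1],[0,0,1],[0,0,1],[0,0,1],[0,0,1],[0,0,1]],"gripper":[1,1,1,1,1,1,1,1]}'
python3 -c "
from h import *
to([.4995,.1467,.1635],-.035)"
```

```text
clock: 10.05
tool_pos: [0.5002, 0.1468, 0.1772]
tool_rot: [0.001, 1.0, -0.017, -0.001]
contact_force: [-0.1, 1.0, -3.2]
finger_gap: 0.011
clock 10.05 pos [0.5002 0.1468 0.1772] gap 0.011 F [-0.1  1.  -3.2]
slide mm (tool) [-0.7  0.1 13.7] turn deg [0.1  0.06 0.02]
```

```bash
python3 -m pendant '{"angular":[[0,0,0],[0,0,0],[0,0,0],[0,0,0],[0,0,0],[0,0,0],[0,0,0],[0,0,0]],"slide":[[0,0,1],[0,0,1],[0,0,1],[0,0,1],[0,0,0],[0,0,0],[0,0,0],[0,0,0]],"gripper":[1,1,1,1,1,1,1,1]}'
```

```text
clock: 10.72
tool_pos: [0.5002, 0.1469, 0.1719]
tool_rot: [0.001, 1.0, -0.017, -0.001]
contact_force: [0.1, 0.3, -2.9]
finger_gap: 0.0115
```

```bash
python3 -m pendant '{"angular":[[0,0,0],[0,0,0],[0,0,0],[0,0,0],[0,0,0],[0,0,0],[0,0,0],[0,0,0]],"slide":[[0,0,1],[0,0,1],[0,0,1],[0,0,1],[0,0,0.5],[0,0,0.5],[0,0,0],[0,0,0]],"gripper":[1,1,1,1,1,1,1,1]}'
```

```text
clock: 11.38
tool_pos: [0.5003, 0.1469, 0.1664]
tool_rot: [0.001, 1.0, -0.017, -0.001]
contact_force: [0.1, 0.3, -2.8]
finger_gap: 0.0109
```

```bash
python3 -m pendant '{"angular":[[0,0,0],[0,0,0],[0,0,0],[0,0,0],[0,0,0],[0,0,0],[0,0,0],[0,0,0]],"slide":[[0,0,0.5],[0,0,0.5],[0,0,0.5],[0,0,0.5],[0,0,0],[0,0,0],[0,0,0],[0,0,0]],"gripper":[1,1,1,1,1,1,1,1]}'; python3 - <<'E'
from h import *
s=shot("side"); cv2.imwrite("pics/z2.png",crop(s,225,215,100,100,6))
print(bot.mark_of("door_knuckle","side")[:1],bot.read_state()["contact_force"])
to([.4995,.1467,.1635],-.035)
E
```

```text
clock: 12.05
tool_pos: [0.5003, 0.1469, 0.1643]
tool_rot: [0.001, 1.0, -0.017, -0.001]
contact_force: [0.6, 1.2, -2.8]
finger_gap: 0.0115
[{'centre': [0.4023, -0.4142, 0.0161], 'conf': 0.97}] [ 0.56282715 -0.32610243 -3.46096558]
clock 12.15 pos [0.5003 0.1469 0.1643] gap 0.0109 F [ 0.6 -0.3 -3.5]
slide mm (tool) [-0.8  0.2  0.8] turn deg [0.1  0.06 0.03]
```

View pics/z2.png

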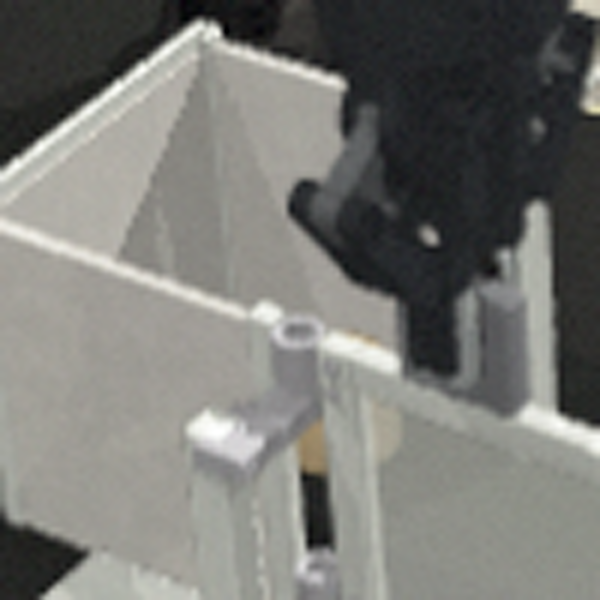

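Both knuckles sit on the pins in this view: the upper ring at (298,333) above its bracket, and the lower at (320,565). There was no force on the way down. Now I'll feel for the bottom.

```bash
python3 -m pendant '{"angular":[[0,0,0],[0,0,0],[0,0,0],[0,0,0],[0,0,0],[0,0,0],[0,0,0],[0,0,0]],"slide":[[0,0,0.4],[0,0,0.4],[0,0,0.4],[0,0,0.4],[0,0,0],[0,0,0],[0,0,0],[0,0,0]],"gripper":[1,1,1,1,1,1,1,1]}'
```

```text
clock: 12.82
tool_pos: [0.5004, 0.1469, 0.1637]
tool_rot: [0.001, 1.0, -0.017, -0.0]
contact_force: [-1.2, 0.4, 0.1]
finger_gap: 0.0111
```

Wrist force went from -3 to 0 N, so the door rests on the brackets. Starting the swing in small arcs about the pin axis, with R about 64.5 mm.

```bash
python3 -m pendant '{"angular":[[0,0,-1.5],[0,0,-2.5],[0,0,-2.5],[0,0,-2.5],[0,0,-2.5],[0,0,-1.5],[0,0,0],[0,0,0]],"slide":[[0,1.7,0],[0.1,2.8,0],[0.1,2.8,0],[0.1,2.8,0],[0.1,2.8,0],[0,1.7,0],[0,0,0],[0,0,0]],"gripper":[1,1,1,1,1,1,1,1]}'
cat > hg.py <<'E'
from h import *
s,p,r=tool(); m=r.as_matrix(); x=m[:,0]
print("yaw",np.degrees(np.arctan2(x[1],x[0])).round(2),"axis",(p+.0645*x).round(4),"tilt",m[:2,2].round(4),"F",np.round(s["contact_force"],1),"M",np.round(s["ft_torque"],2))
E
python3 hg.py
```

```text
clock: 13.48
tool_pos: [0.5021, 0.1321, 0.1635]
tool_rot: [0.001, 0.995, 0.101, 0.0]
contact_force: [-1.3, 1.6, -0.1]
finger_gap: 0.011
yaw 11.6 axis [0.5653 0.145  0.1635] tilt [ 0.0001 -0.0011] F [-1.3  1.6 -0.1] M [0.28 0.07 0.11]
```

```bash
python3 -m pendant '{"angular":[[0,0,-2],[0,0,-4],[0,0,-4],[0,0,-4],[0,0,-4],[0,0,-4],[0,0,-2],[0,0,0]],"slide":[[0,2.2,0],[0.2,4.5,0],[0.2,4.5,0],[0.2,4.5,0],[0.2,4.5,0],[0.2,4.5,0],[0,2.2,0],[0,0,0]],"gripper":[1,1,1,1,1,1,1,1]}'; python3 hg.py
```

```text
clock: 14.15
tool_pos: [0.5114, 0.1075, 0.1637]
tool_rot: [0.0, 0.95, 0.312, -0.002]
contact_force: [-1.6, 0.8, 0.4]
finger_gap: 0.011
yaw 36.4 axis [0.5633 0.1458 0.1634] tilt [-0.0034 -0.0017] F [-1.6  0.8  0.4] M [0.3  0.06 0.06]
```

```bash
python3 -m pendant '{"angular":[[0,0,-2],[0,0,-4],[0,0,-4],[0,0,-4],[0,0,-4],[0,0,-4],[0,0,-2],[0,0,0]],"slide":[[0.2,2.6,0],[0.3,4.8,0],[0.3,4.8,0],[0.2,4.5,0],[0.2,4.5,0],[0.2,4.5,0],[0,2.2,0],[0,0,0]],"gripper":[1,1,1,1,1,1,1,1]}'; python3 hg.py
```

```text
clock: 14.82
tool_pos: [0.5329, 0.0885, 0.1638]
tool_rot: [0.001, 0.863, 0.505, -0.002]
contact_force: [-2.1, -0.3, 1.5]
finger_gap: 0.0111
yaw 60.67 axis [0.5645 0.1447 0.1635] tilt [-0.0032 -0.0039] F [-2.1 -0.3  1.5] M [0.2  0.24 0.11]
```

```bash
python3 -m pendant '{"angular":[[0,0,-2],[0,0,-3.5],[0,0,-3.5],[0,0,-3.5],[0,0,-3],[0,0,-1.5],[0,0,0],[0,0,0]],"slide":[[0,2.3,0],[0.2,4,0],[0.2,4,0],[0.2,4,0],[0.2,3.4,0],[0,1.7,0],[0,0,0],[0,0,0]],"gripper":[1,1,1,1,1,1,1,1]}'; python3 hg.py
```

```text
clock: 15.48
tool_pos: [0.5518, 0.082, 0.1638]
tool_rot: [0.002, 0.781, 0.624, -0.002]
contact_force: [-1.7, -0.5, 1.4]
finger_gap: 0.0111
yaw 77.23 axis [0.5661 0.1449 0.1635] tilt [-0.0017 -0.0053] F [-1.7 -0.5  1.4] M [0.04 0.17 0.09]
```

```bash
python3 -m pendant '{"angular":[[0,0,-1.5],[0,0,-2],[0,0,-1.5],[0,0,-1],[0,0,-1],[0,0,-0.5],[0,0,0],[0,0,0]],"slide":[[0,1.7,0],[0.1,2.2,0],[0.1,1.7,0],[0,1.1,0],[0,1.1,0],[0,0.5,0],[0,0,0],[0,0,0]],"gripper":[1,1,1,1,1,1,1,1]}'; python3 hg.py
python3 - <<'E'
from h import *
for c in ("side","top"):
    shot(c)
    for n in ("door_edge","shield_jamb","shield","hinge_nominal"): print(c,n,[(np.round(d["centre"],4).tolist(),round(d["conf"],2)) for d in bot.mark_of(n,c)])
E
```

```text
clock: 16.15
tool_pos: [0.5609, 0.0811, 0.1639]
tool_rot: [0.002, 0.738, 0.675, -0.002]
contact_force: [-0.1, -1.3, 1.0]
finger_gap: 0.0112
yaw 84.91 axis [0.5666 0.1454 0.1636] tilt [ 0.0005 -0.0054] F [-0.1 -1.3  1. ] M [ 0.02 -0.03 -0.05]
side door_edge [([0.4065, 0.2616, 0.0712], 0.72), ([0.5529, -0.0084, 0.0855], 0.58), ([0.4096, -0.2592, 0.0672], 0.57)]
side shield_jamb []
side shield [([0.6557, 0.0683, -0.001], 0.75), ([0.5514, -0.0087, 0.0821], 0.25)]
side hinge_nominal [([0.5683, 0.1537, 0.0296], 0.58)]
top door_edge [([0.4113, -0.2579, 0.0689], 0.73), ([0.5517, -0.0066, 0.0842], 0.62), ([0.4013, 0.2619, 0.071], 0.56)]
top shield_jamb [([0.5659, -0.0053, 0.0829], 0.95)]
top shield []
top hinge_nominal [([0.5662, 0.1562, 0.0336], 0.66)]
```

```bash
python3 -m pendant '{"angular":[[0,0,-0.7],[0,0,-0.7],[0,0,-0.7],[0,0,-0.7],[0,0,-0.7],[0,0,0],[0,0,0],[0,0,0]],"slide":[[0,0.7,0],[0,0.7,0],[0,0.7,0],[0,0.7,0],[0,0.7,0],[0,0,0],[0,0,0],[0,0,0]],"gripper":[1,1,1,1,1,1,1,1]}'; python3 hg.py
```

```text
clock: 17.32
tool_pos: [0.5654, 0.0811, 0.1639]
tool_rot: [0.002, 0.714, 0.7, -0.001]
contact_force: [-0.4, -0.5, -0.7]
finger_gap: 0.0113
yaw 88.81 axis [0.5667 0.1456 0.1636] tilt [ 0.0015 -0.005 ] F [-0.4 -0.5 -0.7] M [ 0.04 -0.11  0.03]
```

```bash
python3 -m pendant '{"angular":[[0,0,-0.5],[0,0,-0.5],[0,0,-0.5],[0,0,0],[0,0,0],[0,0,0],[0,0,0],[0,0,0]],"slide":[[0,0.5,0],[0,0.5,0],[0,0.5,0],[0,0,0],[0,0,0],[0,0,0],[0,0,0],[0,0,0]],"gripper":[1,1,1,1,1,1,1,1]}'; python3 hg.py
python3 - <<'E'
from h import *
for c in ("side","top"):
    shot(c)
    for n in ("door_edge","shield_jamb"): print(c,n,[(np.round(d["centre"],4).tolist(),round(d["conf"],2)) for d in bot.mark_of(n,c)])
E
```

```text
clock: 17.98
tool_pos: [0.5658, 0.0811, 0.1639]
tool_rot: [0.001, 0.705, 0.709, -0.002]
contact_force: [-1.5, -0.7, 1.1]
finger_gap: 0.0111
yaw 90.31 axis [0.5654 0.1456 0.1636] tilt [-0.0009 -0.0043] F [-1.5 -0.7  1.1] M [ 0.    0.03 -0.33]
side door_edge [([0.4108, -0.2579, 0.0676], 0.72), ([0.5643, -0.011, 0.0866], 0.68), ([0.406, 0.261, 0.0718], 0.67)]
side shield_jamb []
top door_edge [([0.4147, -0.2573, 0.0698], 0.66), ([0.5632, -0.0051, 0.0827], 0.59), ([0.401, 0.2589, 0.0713], 0.57)]
top shield_jamb [([0.5686, -0.0042, 0.0817], 0.64)]
```

Contact shows: the TCP moved 0.4 mm of a commanded 1.5 mm and Mz changed. I'll press a bit more, then look.

```bash
python3 -m pendant '{"angular":[[0,0,-0.4],[0,0,-0.4],[0,0,0],[0,0,0],[0,0,0],[0,0,0],[0,0,0],[0,0,0]],"slide":[[0,0.7,0],[0,0.7,0],[0,0,0],[0,0,0],[0,0,0],[0,0,0],[0,0,0],[0,0,0]],"gripper":[1,1,1,1,1,1,1,1]}'; python3 hg.py
python3 - <<'E'
from h import *
s,t=shot("side"),shot("top"); cv2.imwrite("pics/z3.png",np.hstack([crop(s,240,205,90,130,4),crop(t,260,160,80,104,5)]))
E
```

```text
clock: 18.95
tool_pos: [0.5653, 0.0811, 0.1639]
tool_rot: [-0.001, 0.701, 0.714, -0.003]
contact_force: [-2.8, -0.1, 2.1]
finger_gap: 0.0111
yaw 91.05 axis [0.5641 0.1456 0.1637] tilt [-0.0053 -0.0038] F [-2.8 -0.1  2.1] M [-0.    0.4  -0.67]
```

View pics/z3.png

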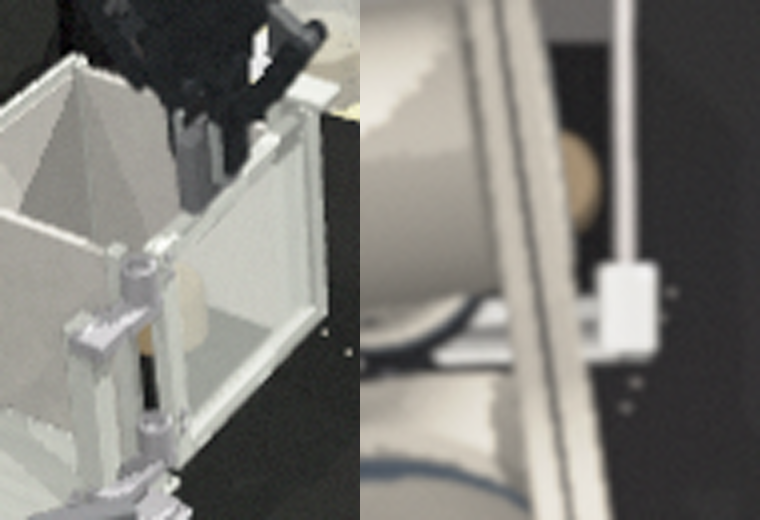

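The side view shows the door shut: knuckles on the brackets at (140,275) and (155,430), free corner under the keeper at (310,95). Moment and force fit light jamb contact. Releasing and retreating upward.

```bash
python3 -m pendant '{"angular":[[0,0,0],[0,0,0],[0,0,0],[0,0,0],[0,0,0],[0,0,0],[0,0,0],[0,0,0]],"slide":[[0,0,0],[0,0,0],[0,0,0],[0,0,0],[0,0,0],[0,0,0],[0,0,0],[0,0,0]],"gripper":[0.3,0.3,0.3,0.3,0.3,0.3,0.3,0.3]}'
python3 -m pendant '{"angular":[[0,0,0],[0,0,0],[0,0,0],[0,0,0],[0,0,0],[0,0,0],[0,0,0],[0,0,0]],"slide":[[0,0,-5],[0,0,-10],[0,0,-20],[0,0,-30],[0,0,-30],[0,0,-20],[0,0,0],[0,0,0]],"gripper":[0.3,0.3,0.3,0.3,0.3,0.3,0.3,0.3]}'
python3 - <<'E'
from h import *
for c in ("side","top"):
    im=shot(c)
    for n in ("door_edge","shield_jamb","door_knuckle","door_grip","cake_dark","cake_pale","beaker"): print(c,n,[(np.round(d["centre"],4).tolist(),round(d["conf"],2)) for d in bot.mark_of(n,c)])
    P,ok=cloud(im)
    k=ok&np.all(P>[.53,-.03,.03],-1)&np.all(P<[.60,.13,.15],-1);print(len(P[k]))
    if c=="side": cv2.imwrite("pics/z4.png",crop(im,240,190,110,130,4))
E
```

```text
clock: 19.72
tool_pos: [0.5682, 0.0814, 0.1641]
tool_rot: [0.002, 0.699, 0.716, -0.001]
contact_force: [0.3, 0.2, -0.1]
finger_gap: 0.0297
clock: 20.38
tool_pos: [0.5675, 0.0819, 0.2884]
tool_rot: [0.002, 0.699, 0.716, -0.002]
contact_force: [0.6, -0.2, -0.9]
finger_gap: 0.03
side door_edge [([0.4118, -0.2545, 0.0672], 0.95), ([0.562, -0.0066, 0.0761], 0.66), ([0.4042, 0.263, 0.0702], 0.63)]
side shield_jamb []
side door_knuckle [([0.5625, 0.1458, 0.0276], 0.93), ([0.5052, 0.3746, 0.0185], 0.91)]
side door_grip [([0.5666, 0.0784, 0.1729], 0.88), ([0.4051, -0.3485, 0.161], 0.88), ([0.4652, 0.3284, 0.1634], 0.66)]
side cake_dark []
side cake_pale [([0.6353, 0.0306, 0.0027], 0.41), ([0.4873, -0.1695, -0.004], 0.34), ([0.5623, 0.1481, 0.0306], 0.31)]
side beaker [([0.6949, -0.2337, 0.0013], 0.68)]
1937
top door_edge [([0.5629, -0.0083, 0.0758], 0.8), ([0.4107, -0.26, 0.0689], 0.72), ([0.402, 0.2605, 0.0675], 0.71)]
top shield_jamb [([0.565, -0.0047, 0.082], 0.77)]
top door_knuckle [([0.3945, -0.4111, 0.0198], 0.93), ([0.5616, 0.1425, 0.0341], 0.82), ([0.5015, 0.3787, 0.0194], 0.67)]
top door_grip [([0.5633, 0.0815, 0.1731], 0.93), ([0.4594, 0.3336, 0.1667], 0.84), ([0.4013, -0.3477, 0.1611], 0.78), ([0.6928, -0.2354, -0.002], 0.2)]
top cake_dark []
top cake_pale [([0.6442, 0.0292, -0.0002], 0.51)]
top beaker [([0.6959, -0.2351, 0.0011], 0.66)]
212
```

View pics/z4.png

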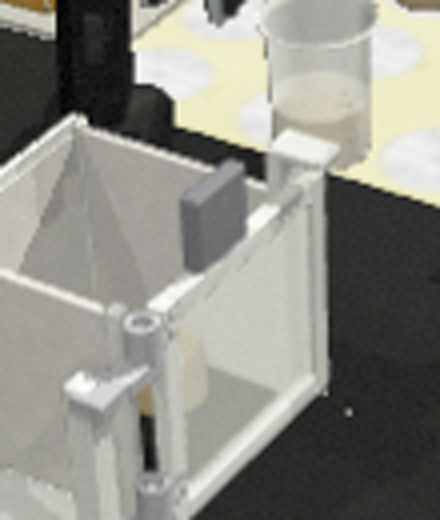

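```bash
python3 - <<'E'
from h import *
for c in ("side","top"):
  for i in range(2):
    P,ok=cloud(shot(c))
    def S(lo,hi): return P[ok&np.all(P>lo,-1)&np.all(P<hi,-1)]
    kp=S([.52,-.03,.156],[.60,.015,.175])
    print(c,"keeper",len(kp),np.percentile(kp[:,0],[1,5,50,95,99]).round(4),np.percentile(kp[:,1],[1,99]).round(4))
    for nm,y0,y1 in (("free",-.006,.004),("hinge side",.12,.132)):
        f=S([.53,y0,.05],[.60,y1,.13]);print(nm,len(f),np.median(f,0).round(4) if len(f) else "")
    g=S([.54,.05,.16],[.59,.11,.2]); g=g[g[:,2]>.188]; print("grip top",len(g),g.mean(0).round(4),np.polyfit(g[:,1],g[:,0],1).round(3))
E
```

```text
side keeper 137 [0.5451 0.5472 0.5647 0.5768 0.5792] [-0.0142  0.0113]
free 129 [ 0.5606 -0.0007  0.0988]
hinge side 150 [0.5605 0.1286 0.0859]
grip top 109 [0.5617 0.0814 0.1931] [0.013 0.561]
side keeper 136 [0.5449 0.5464 0.5633 0.5769 0.5789] [-0.0126  0.011 ]
free 127 [ 0.5602 -0.0007  0.0961]
hinge side 149 [0.5608 0.1283 0.0817]
grip top 111 [0.5615 0.0811 0.1929] [0.013 0.56 ]
top keeper 187 [0.5457 0.5465 0.5617 0.577  0.5779] [-0.0128  0.0073]
free 2 [ 0.5568 -0.0028  0.0568]
hinge side 29 [0.5577 0.1247 0.0893]
grip top 68 [0.5619 0.0657 0.1929] [-0.069  0.567]
top keeper 186 [0.5458 0.5465 0.5619 0.5773 0.578 ] [-0.0129  0.0073]
free 2 [ 0.5566 -0.0028  0.0582]
hinge side 30 [0.5576 0.1248 0.0834]
grip top 70 [0.5617 0.0659 0.1926] [-0.056  0.565]
```

The outer face stands 15 mm behind the keeper's front edge. Shut would be 14 mm, so the door is against the jamb, and it is still. Handing in.

```bash
python3 -c "
from workcell import bot
print(bot.read_state()['clock'],bot.close_job())"
```

```text
the job is handed in; nothing more can be done
21.3833 None
```

I hung the grey door on both hinge pins with the door about 90° open, swung it shut under the keeper, let go and handed the job in at 21.4 s. The hand-in gives no verdict, so this rests on my own checks.

- **Hanging:** the knuckles went over both pins without measurable resistance. At the bottom the wrist force went from -3 N to 0 N, so the door rests on the brackets.
- **Swing:** I closed it in small arcs about the pin axis. The wrist readings taken at the end of each move stayed below about 4 N.
- **Shut:** after release and retreat, the door's outer face stands about 15 mm behind the keeper's front edge, and 14 mm means fully shut. The networks put the free edge about 2–3 mm in front of the jamb place, within their own error and the 6 mm allowed.
- **Height:** the networks gave the lower knuckle's height as 28 mm from one camera and 34 mm from the other. That is scatter around the expected 32 mm; the allowed range is 29.5–34.5 mm, so the height rests on the bracket contact I felt and on the arm's own height readings.
- **Cakes and beaker:** the pale cake and the beaker read within about 4 mm of where they started. The dark cake was not detected in the last pictures, so I have no final reading for it; I did not work near it.

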